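# Wedge the short foot of a rocking krar stand

## Task

The little four-footed stand that carries the krar rocks, because its foot at the corner next to the loose wooden wedge is too short and hangs above the bench. Push the wedge along the bench, thin end first, under that short foot until it is snug and the stand no longer rocks; then press lightly down with the fingertips on top of the stand right above that foot to check that it is firm, and leave everything so. Pick nothing up: the wedge is only pushed, the stand stays where it is and level, and the other things on the bench are left alone.

Things in the scene. Friction and masses are not known exactly. Their poses are not given: they have to be found in the camera images.
- stand: Loose wooden stand, about 2.4 kg, with a krar fixed on it. Origin: on the bench under its centre. Board 180 (x) by 210 mm (y), 18 thick, top 63 mm above the bench. Four round-ended feet, 22 mm across, at x = +-70, y = +-85 mm; the one at (-70, -85) is 9 mm short and hangs in the air. It rests level on the other three and tips onto the short one when pressed there with about 3 N.
- krar_bowl (a point): Top centre of the bowl of the krar (small lyre), 103 mm above the bench, bowl 124 mm across; strings rise to 112 mm. Its two arms run along the stand's +y to a yoke 325 mm from the stand's centre. The corner above the short foot is free.
- short_foot (a point): Lowest point of the stand's short foot (round end, 11 mm radius), 9 mm above the bench while the stand is level.
- press_corner (a point): Point on the top face of the stand's board, straight above the short foot, 63 mm above the bench; flat and free for about 25 mm towards the board's middle, 20 mm to the two edges.
- wedge: Loose plain wooden wedge, about 60 g, 120 mm long (x), 60 mm wide (y), flat underneath. Origin: centre of its underside. Thin end (2.5 mm thick) at x = +60 mm, thick end at x = -60 mm; the top slopes evenly. It starts 25 to 80 mm short of the short foot, thin end roughly towards it, and stays by friction where it is left.
- wedge_back (a point): Centre of the wedge's thick end, an upright flat face 60 mm wide and 20.5 mm high; 10 mm above the bench. The wedge first bears when the foot is over about x = +20 mm of the wedge; from there the push needed rises from under 1 N: at 5 to 9 N it is snug, pushed much harder it lifts the stand off its other feet.
- egg: Bystander: stone polishing egg, 43 mm across, 50 mm high, standing on its flat foot. Origin: centre of its underside.
- peg_a: Bystander: olive-wood tuning peg lying flat, 75 mm long, 11 mm high. Origin: underside, near its middle.
- peg_b: Bystander: second olive-wood tuning peg, as the first.
- reamer: Bystander: bronze pocket reamer lying flat, 118 mm long, 12 mm high. Origin: underside, near its middle.
- wax_jar: Bystander: amber glass jar with a steel lid, 52 mm across, 48 mm high. Origin: centre of its underside.
- block: Bystander: plain even wooden block, 36 x 80 x 16 mm, no taper. Origin: centre of its underside.
- brush: Bystander: small brush lying flat. Origin: its underside.
There are look-alikes about, which are no part of the job. What is shaped like the wedge but yellow is not meant.

How it is judged:
By the outcome, as a careful person would: the job done as asked, in the order asked, and still so for the second after the job is handed in, with the robot touching nothing.
It also fails if it takes over 51 s, if anything falls off the work surface, if the arm or the gripper's body presses on something with over 40 N, if the wrist force passes 120 N, or if a joint passes its speed limit or range.

## Robot

A 7-joint arm with a two-finger parallel gripper is mounted at the origin on the work surface. World frame = base frame: x ahead of the robot, y to its left, z up, the work surface at z = 0. Lengths are in mm, angles in rad, forces in N, time in s.
With the tool pointing down it reaches from about 425 to 825 mm from the base axis. Payload 3.6 kg.
Tool frame: the origin (TCP) lies midway between the tips of the shut fingers; the grasp point (between the pads) lies 19 mm behind it; z points along the fingers, y is the direction in which the jaws open and shut (so a half turn about z gives the same grasp; the last joint's range is limited). The gripper opens to 93 mm and grips with 3 to 60 N. Pads are 15 mm wide; open, the fingers measure 128 mm over their backs; the gripper's body (75 mm by 188 mm) begins 65 mm behind the grasp point.
Start: joints at [-1.232, 0.615, -0.013, 1.423, 0.008, 1.103, -0.04], TCP at [231.861, 607.209, 218.64] pointing down, gripper open.
Joint ranges: [-3.12, 3.12], [-0.3, 2.06], [-1.34, 1.32], [0.26, 2.42], [-1.36, 4.5], [0.01, 1.98], [-2.84, 2.84]. Speed limits (rad/s): [2.79, 2.79, 3.14, 3.14, 3.14, 3.14, 3.14].

## Interface

Orientations are given as a unit quaternion [w, x, y, z].
In Python, from rig import env gives the robot as it stands.
- The arm moves only by the shell command python3 -m creep 'ROWS' [FORCE]. ROWS is JSON, a list that holds one entry, the list of rows, each a list of 5 numbers: the closure, from -1 (fully open) to 1 (shut), then the shift along the tool's x, y, z each as a share of 0.04 m, from -1 to 1, then the turn about the tool's z as a share of 10 degrees, from -1 to 1. In form: [[[hand, tx, ty, tz, roll], ...]]. A call has exactly 10 rows; each row shifts and turns the commanded pose from where the row before left it, along the tool's axes as they then stand; what a row does not reach is not made up. A row lasts 1/8 s, in which the tool goes at most 62.5 mm and 10.7 degrees, less where a joint would pass 70% of its speed; a pose out of reach is approached as far as the arm can. A call with a number of a shift or a turn outside -1 to 1 is refused whole. A call with a gripper value outside its range is refused whole. The fingers move at their own pace and stop on an object; FORCE is the grip in N (left out, the last holds). Time passes only in rows, so rows that do not move let the fingers close, or fill a call up. It gives the time, the measured TCP pose, the force and the opening at its end, in the units of the state.
- env.get_obs(): the state, without advancing time (a new reading comes with each control period).
- env.get_image(name): name is "scene" or "side" or "wrist"; returns (picture, depth): 384x512x3 uint8, red, green, blue; 384x512 float32, mm along the optical axis (not along the pixel's ray), 0 where there is no reading.
- env.calibration(name): a dict with "K" (3x3 intrinsics, pixels), "xyz" and "orientation" of the camera in the world. Camera axes: x right, y down, z forward; pixel columns grow to the right and rows downward; lengths in mm; the calibration is good to about 2 mm. A picture is of the moment at which its call begins: read the wrist's pose just before it. calibration takes no time and is no camera call; for the wrist camera it gives the pose at the moment of the call.
- env.hand_in(): hands the job in, once; it reports no verdict.
The state is a dict: "t": time; "qpos": joint angles; "joint_velocities": joint speeds; "joint_efforts": joint torques, N m; "tool_pos": TCP position; "tool_rot": TCP orientation; "force": force on the tool from outside, world axes, zero at the start; "ft_torque": the same for the moment, N m; "opening": opening from 0.0 (shut) to 1.0 (fully open).
Only numpy, scipy, OpenCV 4.12 (cv2) and the standard library are available. Lean on these libraries where they do the work, as an engineer would, in place of code of your own. Each camera call takes 0.05 s, during which the arm holds its last target.

## Working session

There is one attempt and no reset: what is moved stays moved. The work goes in short steps, Python scripts to look and compute and a shell command to move; the robot and the scene stay as the last step left them, time stands still between calls to the robot, and variables do not carry over. Pictures are saved under pics/ and viewed, and the job is handed in when it is done.

```bash
ls; mkdir -p pics; cat > h.py <<'E'
import numpy as np, cv2
from scipy.spatial.transform import Rotation as R
from rig import env
def rot(q): return R.from_quat([q[1],q[2],q[3],q[0]]).as_matrix()
def cast(c,u,v,z):
    K=np.array(c["K"]);d=rot(c["orientation"])@np.linalg.inv(K)@np.array([u,v,1.]);o=np.array(c["xyz"]);return o+d*(z-o[2])/d[2]
def cloud(c,dep):
    K=np.array(c["K"]);v,u=np.indices(dep.shape);p=np.stack([(u-K[0,2])/K[0,0]*dep,(v-K[1,2])/K[1,1]*dep,dep],-1)
    return p@rot(c["orientation"]).T+np.array(c["xyz"])
def save(n,im): cv2.imwrite("pics/"+n+".png",im[:,:,::-1])
E
python3 - <<'E'
from h import *
import pickle
for n in ["scene","side","wrist"]:
    c=env.calibration(n); im,d=env.get_image(n); save(n+"0",im); pickle.dump((c,im,d),open(n+"0.pkl","wb")); print(n,c)
print(env.get_obs())
E
```

```text
pics
scene {'K': array([[370.459134  ,   0.        , 251.50198036],
       [  0.        , 370.459134  , 191.87426066],
       [  0.        ,   0.        ,   1.        ]]), 'xyz': array([ 922.18375854, -472.07516234,  822.08314709]), 'orientation': array([-0.29132107,  0.86594953,  0.38281019, -0.1368203 ])}
side {'K': array([[348.90731547,   0.        , 251.922853  ],
       [  0.        , 348.90731547, 193.51766205],
       [  0.        ,   0.        ,   1.        ]]), 'xyz': array([  12.01286497, -656.81615865,  863.67337316]), 'orientation': array([-0.34706278,  0.87389274, -0.31281238,  0.13419138])}
wrist {'K': array([[315.0543254 ,   0.        , 250.7980004 ],
       [  0.        , 315.0543254 , 190.05494338],
       [  0.        ,   0.        ,   1.        ]]), 'xyz': array([169.55268665, 630.47739842, 383.19421629]), 'orientation': array([0.10221742, 0.81689824, 0.56346311, 0.06883457])}
{'t': 0.15, 'qpos': array([-1.23249845,  0.61568989, -0.01261784,  1.42449147,  0.00807779,
        1.1034113 , -0.04044631]), 'joint_velocities': array([ 8.52289108e-04, -4.00331236e-03, -8.82755981e-04, -4.26985401e-03,
        1.19808275e-03,  1.59609710e-04, -8.65568061e-05]), 'joint_efforts': array([ 7.14316648e-04, -4.59346676e+01,  2.09266953e-01, -1.65942085e+01,
       -6.11273199e-02,  1.81593007e-02,  1.59795309e-04]), 'tool_pos': array([231.66167303, 606.68052875, 217.76498077]), 'tool_rot': array([-1.78765667e-04,  1.81385005e-01,  9.83411678e-01, -9.58857982e-04]), 'force': array([-0.21264368, -0.54272277, -0.59465199]), 'ft_torque': array([-0.04901793, -0.02750882,  0.03689257]), 'opening': 1.0042838309235478}
```

View pics/scene0.png

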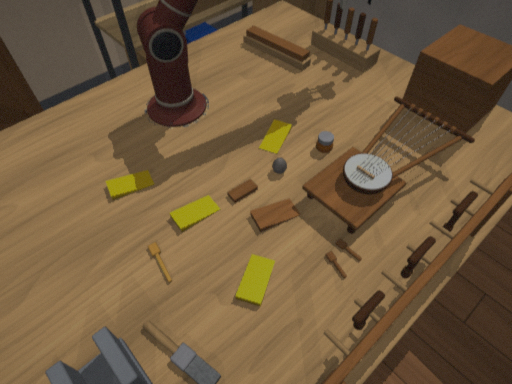

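View pics/side0.png

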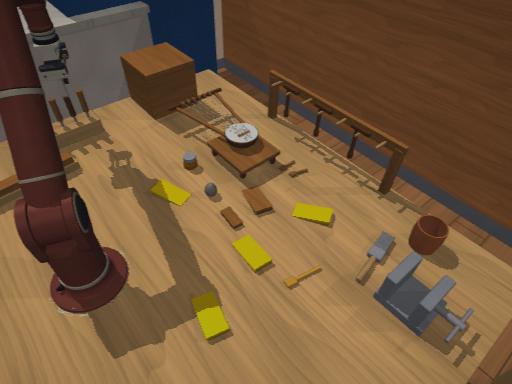

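View pics/wrist0.png

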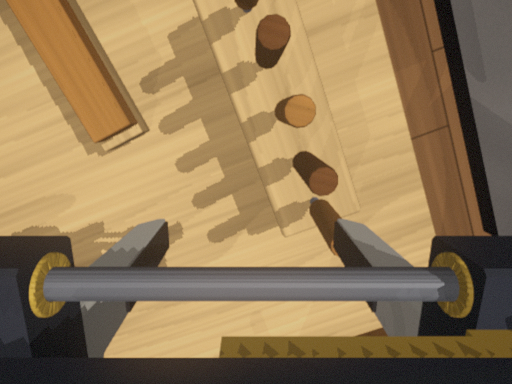

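Candidates in the scene view: the brown wedge-like piece at (274,215), the plain brown block at (242,190), and the yellow wedge shapes at (195,211), (256,279), (276,136) and (130,184). By its description the wedge is the brown one at (274,215), next to the stand at (353,188). I'll check it in a close crop.

```bash
python3 - <<'E'
from h import *
import pickle
a=pickle.load(open("scene0.pkl","rb"));b=pickle.load(open("side0.pkl","rb"))
A=cv2.resize(a[1][140:260,220:420],None,fx=4,fy=4,interpolation=cv2.INTER_CUBIC)
B=cv2.resize(b[1][110:240,180:310],None,fx=4.6,fy=4.6,interpolation=cv2.INTER_CUBIC)
save("cA",A);save("cB",B)
for c,im,d in (a,b):
    P=cloud(c,d); 
    z=P[...,2]; print(np.percentile(z[d>0],[20,50]))
E
```

```text
[-2.04010595  0.85377764]
[-48.85944395  -0.31336404]
```

View pics/cA.png

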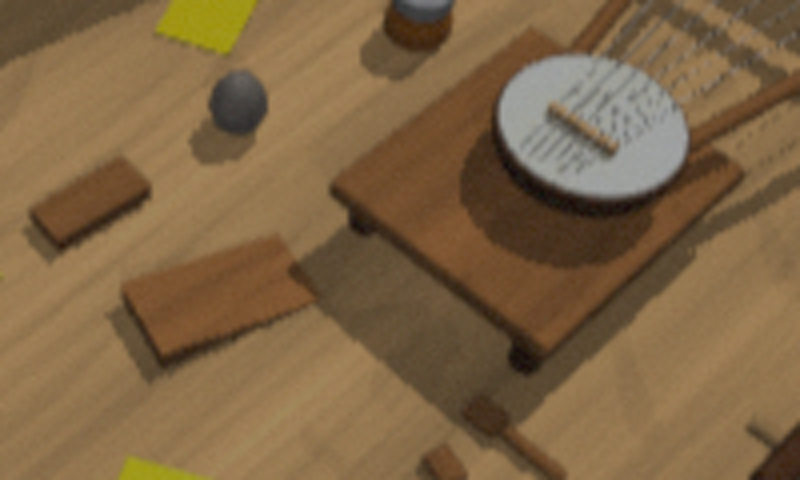

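View pics/cB.png

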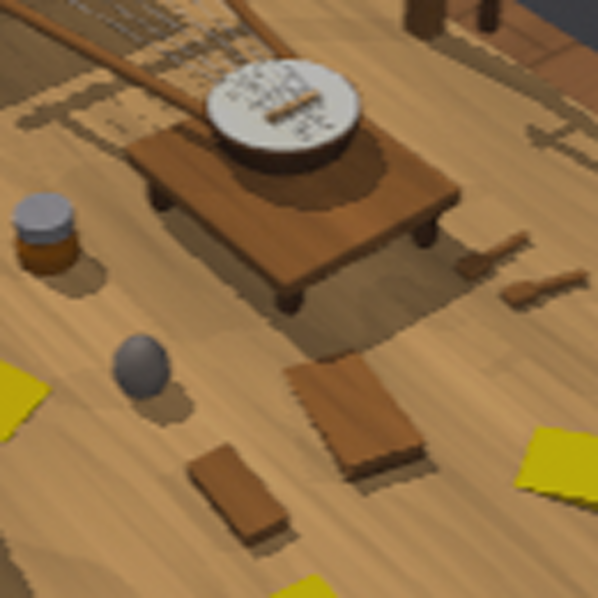

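```bash
python3 - <<'E'
from h import *
import pickle
a=pickle.load(open("scene0.pkl","rb"));b=pickle.load(open("side0.pkl","rb"))
f=lambda k,x,y:(220+x/4-.4,140+y/4-.4) if k=='A' else (180+x/4.6-.4,110+y/4.6-.4)
def show(n,k,pts,z):
    for p,zz in zip(pts,z):
        print(n,k,p,np.round(cast((a if k=='A' else b)[0],*f(k,*p),zz)[:2],1))
show('board','A',[(333,186),(546,352),(743,175),(533,29)],[63]*4)
show('board','B',[(286,288),(461,194),(128,150)],[63]*3)
show('wedge thick L,R, thin L,R','A',[(122,289),(163,360),(278,236),(319,297)],[20.5,20.5,2.5,2.5])
show('wedge','B',[(347,475),(425,448),(285,370),(356,351)],[20.5,20.5,2.5,2.5])
show('foot bottom','A',[(362,234),(522,370)],[9,0])
show('foot bottom','B',[(290,312),(427,245),(163,208)],[9,0,0])
show('block','A',[(30,213),(63,247),(150,187),(122,157)],[16]*4)
show('block','B',[(187,464),(222,445),(289,515),(252,543)],[16]*4)
show('egg','A',[(239,103)],[25]); show('egg','B',[(142,368)],[25])
# mask
for n,(c,im,d) in (('A',a),('B',b)):
    P=cloud(c,d); m=(P[...,2]>57)&(P[...,2]<69)&(d>0)&(P[...,0]>450)&(P[...,0]<850)&(abs(P[...,1])<300)
    q=P[m]; print(n,m.sum(),np.median(q[:,2]) if m.any() else '')
E
```

```text
board A (333, 186) [558.4  22. ]
board A (546, 352) [731.7  22.7]
board A (743, 175) [733.1 225.1]
board A (533, 29) [556.9 229.9]
board B (286, 288) [549.   19.6]
board B (461, 194) [722.8  18.3]
board B (128, 150) [551.6 225.2]
wedge thick L,R, thin L,R A (122, 289) [ 503.7 -114.8]
wedge thick L,R, thin L,R A (163, 360) [ 561.7 -132. ]
wedge thick L,R, thin L,R A (278, 236) [534.    1.6]
wedge thick L,R, thin L,R A (319, 297) [587.8 -14.5]
wedge B (347, 475) [ 492.1 -118.8]
wedge B (425, 448) [ 550.7 -134.2]
wedge B (285, 370) [532.7   0.8]
wedge B (356, 351) [587.2 -17.2]
foot bottom A (362, 234) [574.5  41.1]
foot bottom A (522, 370) [714.   41.7]
foot bottom B (290, 312) [570.7  42.1]
foot bottom B (427, 245) [712.8  41.2]
foot bottom B (163, 208) [572.5 212.8]
block A (30, 213) [ 411.7 -117.1]
block A (63, 247) [ 448.9 -119.2]
block A (150, 187) [450.7 -41.2]
block A (122, 157) [417.4 -37.5]
block B (187, 464) [414.4 -38.2]
block B (222, 445) [444.  -39.4]
block B (289, 515) [ 441.1 -118.5]
block B (252, 543) [ 406.9 -121.6]
egg A (239, 103) [442.6  52.8]
egg B (142, 368) [439.3  50.4]
A 2898 62.966914857890174
B 1271 61.42207714818085
```

Both views give a stand that is nearly world-aligned, with the short foot near (573,41). The wedge heads about 74° with its thick-end centre near (527,-125), and the views differ there by about 10 mm. I'll move to a hover behind the wedge and refine with the wrist camera.

```bash
python3 -m creep '[[[1,-0.67,-0.77,0,0],[1,-0.67,-0.77,0,0],[1,-0.67,-0.77,0,0],[1,-0.67,-0.77,0,0],[1,-0.67,-0.77,0,0],[1,-0.67,-0.77,0,0],[1,-0.67,-0.77,0,0],[1,-0.67,-0.77,0,0],[1,-0.67,-0.77,0,0],[1,-0.67,-0.77,0,0]]]' 20
python3 -m creep '[[[1,-0.67,-0.77,0,0],[1,-0.67,-0.77,0,0],[1,-0.67,-0.77,0,0],[1,-0.67,-0.77,0,0],[1,-0.67,-0.77,0,0],[1,-0.67,-0.77,0,0],[1,-0.67,-0.77,0,0],[1,-0.67,-0.77,0,0],[1,-0.67,-0.77,0,0],[1,-0.67,-0.77,0,0]]]'
python3 -m creep '[[[1,0,0,0,1],[1,0,0,0,1],[1,0,0,0,1],[1,0,0,0,1],[1,0,0,0,1],[1,0,0,0,1],[1,0,0,0,1],[1,0,0,0,1],[1,0,0,0,0.5],[1,0,0,0,0]]]'
python3 - <<'E'
from h import *
import pickle
o=env.get_obs();c=env.calibration("wrist");im,d=env.get_image("wrist");save("w1",im);pickle.dump((c,im,d),open("w1.pkl","wb"))
print(o["tool_pos"],o["qpos"],o["opening"]);print(rot(o["tool_rot"]))
E
```

```text
t: 1.4
tool_pos: [372.6, 222.5, 218.6]
tool_rot: [-0.0, 0.181, 0.983, -0.0]
force: [0.5, -0.1, 0.6]
opening: 0.015
t: 2.65
tool_pos: [513.1, -160.5, 218.4]
tool_rot: [-0.0, 0.181, 0.983, 0.0]
force: [1.0, -0.1, -0.1]
opening: 0.001
t: 3.9
tool_pos: [512.7, -159.2, 218.4]
tool_rot: [-0.0, 0.798, 0.603, -0.0]
force: [-0.2, 0.3, 0.1]
opening: 0.006
[ 512.73678301 -159.1821285   218.37149482] [-0.11989324  0.48830707  0.57648943  1.76442256 -0.31215077  0.98197029
  0.30274881] 0.005759856945958914
[[ 2.72599075e-01  9.62127418e-01 -7.58680524e-04]
 [ 9.62127684e-01 -2.72599188e-01 -4.73073062e-05]
 [-2.52331351e-04 -7.17051607e-04 -9.99999711e-01]]
```

View pics/w1.png

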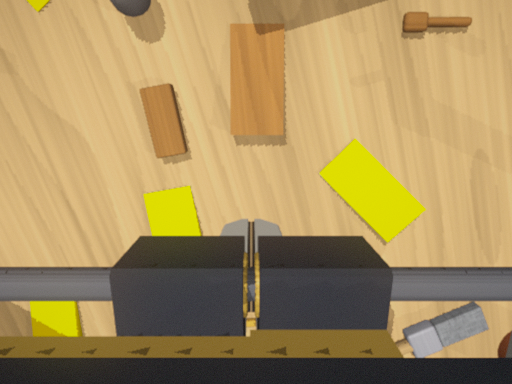

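The wrist view shows the wedge upright and centred: thin end at (231..284, 24), thick end at (231..284, 135). The shut fingertips are at (251,228). The brown block lies to the left at (163,120).

```bash
python3 - <<'E'
from h import *
import pickle
c,im,d=pickle.load(open("w1.pkl","rb"))
hsv=cv2.cvtColor(im[0:160,200:320],cv2.COLOR_RGB2HSV)
m=((hsv[...,1]>130)&(hsv[...,2]>60)&(hsv[...,2]<190)).astype(np.uint8)
P=cloud(c,d)
print(P[80,258],P[130,258],P[30,258],P[100,330])
n,l,s,ce=cv2.connectedComponentsWithStats(m)
for i in range(1,n):
    if s[i,4]>300: print(s[i],ce[i])
i=1+np.argmax(s[1:,4]);cn=max(cv2.findContours((l==i).astype(np.uint8),0,2)[0],key=cv2.contourArea)
r=cv2.minAreaRect(cn);bx=cv2.boxPoints(r)+[200,0];print(r,bx)
for q in bx:
    z=20.5 if q[1]>80 else 2.5
    print(q,np.round(cast(c,*q,z),1))
E
```

```text
[548.48979591 -65.05966548  10.85729426] [ 533.75153871 -117.68774077   20.43418772] [562.80487673 -13.8565678    2.60379746] [ 624.76384024 -108.58412041   -1.96591474]
[ 53  22  33  54 471] [66.14649682 35.84501062]
[ 36  24  36 112 745] [49.35033557 79.02416107]
((50.357887268066406, 80.41873931884766), (115.94461822509766, 13.330180168151855), 75.84236907958984) [[229.71576881  25.83747101]
 [242.64105988  22.577034  ]
 [271.00000763 135.        ]
 [258.07471466 138.26043701]]
[229.71576881  25.83747101] [533.9  -1.3   2.5]
[242.64105988  22.577034  ] [548.5  -2.    2.5]
[271.00000763 135.        ] [ 546.5 -127.1   20.5]
[258.07471466 138.26043701] [ 531.4 -126.7   20.5]
```

```bash
python3 - <<'E'
from h import *
import pickle
c,im,d=pickle.load(open("w1.pkl","rb"))
save("w1c",cv2.resize(im[10:150,210:310],None,fx=4.2,fy=4.2,interpolation=cv2.INTER_CUBIC))
L=[(231,24,2.5),(284,24,2.5),(231,134,20.5),(284,135,20.5)]
p=[cast(c,*q) for q in L]; print(np.round(p,1))
th=(p[0]+p[1])/2; bk=(p[2]+p[3])/2; v=(th-bk)[:2]; print(th,bk,np.hypot(*v),np.degrees(np.arctan2(v[1],v[0])))
w=(p[0]-p[1])[:2]; print(np.degrees(np.arctan2(w[1],w[0]))-90, np.hypot(*w))
u=v/np.hypot(*v); 
for f in ([573,41],[571,41],[574.5,42]):
    r=np.array(f)-th[:2]; print(f,'along',r@u,'left',u[0]*r[1]-u[1]*r[0])
E
```

```text
[[ 5.358e+02  1.000e-01  2.500e+00]
 [ 5.920e+02 -1.580e+01  2.500e+00]
 [ 5.030e+02 -1.137e+02  2.050e+01]
 [ 5.608e+02 -1.311e+02  2.050e+01]]
[563.89002414  -7.85812117   2.5       ] [ 531.87190598 -122.39406715   20.5       ] 118.9270482780913 74.38185315909973
74.249793701469 58.40513919908416
[573, 41] along 49.506781646451856 left 4.380209561501285
[571, 41] along 48.96833192242263 left 6.3063642527690575
[574.5, 42] along 50.87369628510766 left 3.2048184050650708
```

View pics/w1c.png

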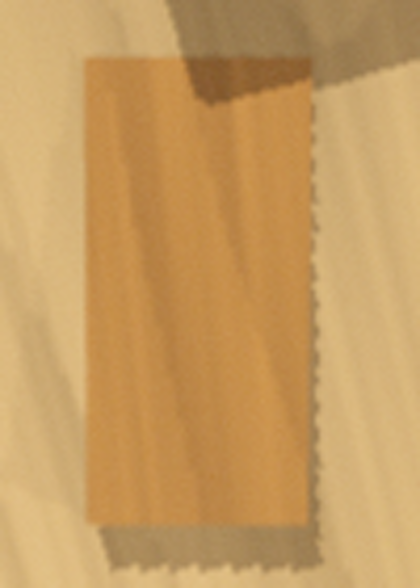

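```bash
python3 -m creep '[[[1,0,0.14,0.75,0],[1,0,0,0.75,0],[1,0,0,0.75,0],[1,0,0,0.75,0],[1,0,0,0.75,0],[1,0,0,0.75,0],[1,0,0,0.73,0],[1,0,0,0,0],[1,0,0,0,0],[1,0,0,0,0]]]'
python3 -m creep '[[[1,0.2,0,0,0],[1,0.2,0,0,0],[1,0.2,0,0,0],[1,0.1,0,0,0],[1,0.1,0,0,0],[1,0.1,0,0,0],[1,0.1,0,0,0],[1,0,0,0,0],[1,0,0,0,0],[1,0,0,0,0]]]'
```

```text
t: 5.2
tool_pos: [519.2, -161.4, 10.8]
tool_rot: [0.001, 0.798, 0.603, 0.001]
force: [1.6, 0.6, -1.0]
opening: 0.006
t: 6.45
tool_pos: [529.1, -122.7, 9.5]
tool_rot: [0.0, 0.798, 0.602, -0.0]
force: [0.1, -0.4, -0.5]
opening: 0.008
```

```bash
python3 -m creep '[[[1,0.15,0,0,0],[1,0.15,0,0,0],[1,0.15,0,0,0],[1,0.15,0,0,0],[1,0.15,0,0,0],[1,0.15,0,0,0],[1,0.15,0,0,0],[1,0.1,0,0,0],[1,0.05,0,0,0],[1,0,0,0,0]]]'
python3 - <<'E'
from h import *
import pickle
for n in ["scene","side","wrist"]:
    c=env.calibration(n);im,d=env.get_image(n);pickle.dump((c,im,d),open(n+"2.pkl","wb"))
    if n=="scene": im=cv2.resize(im[140:260,220:420],None,fx=4,fy=4,interpolation=cv2.INTER_CUBIC)
    if n=="side": im=cv2.resize(im[110:240,180:310],None,fx=4.6,fy=4.6,interpolation=cv2.INTER_CUBIC)
    save(n+"2",im)
o=env.get_obs();print(o["t"],o["tool_pos"],o["force"])
E
```

```text
t: 7.7
tool_pos: [542.3, -76.0, 9.4]
tool_rot: [-0.0, 0.798, 0.603, 0.0]
force: [0.3, -0.9, -0.6]
opening: 0.006
7.85 [542.27550079 -76.41023451   9.42075731] [-0.02192023 -0.21449636  0.19569066]
```

View pics/scene2.png

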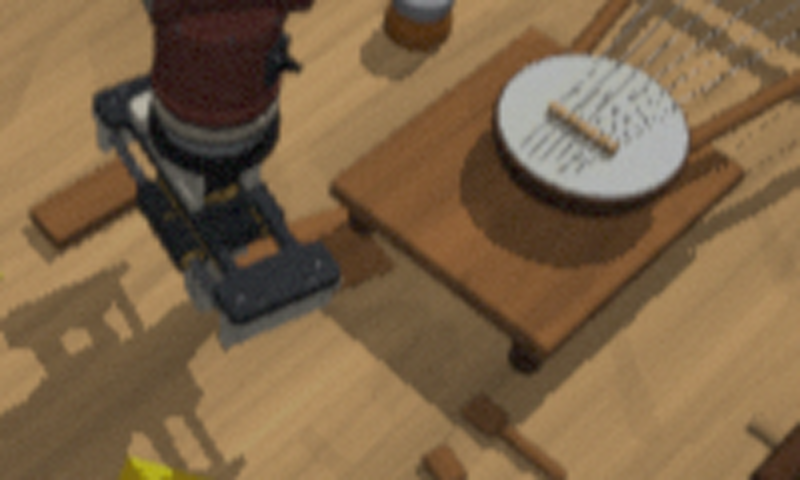

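View pics/side2.png

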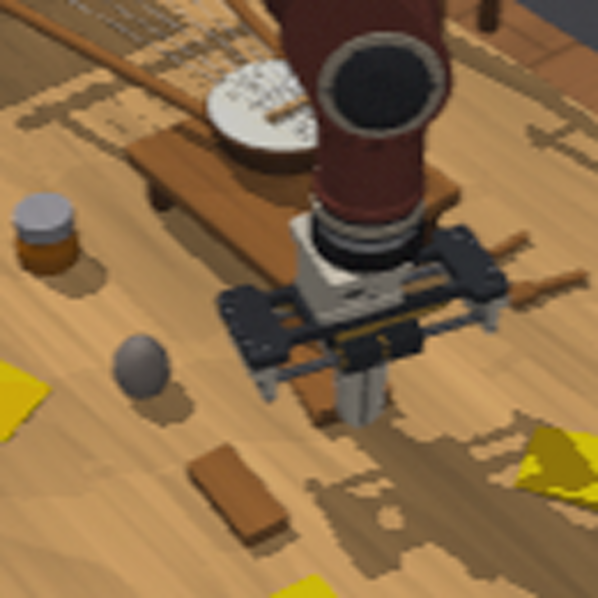

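View pics/wrist2.png

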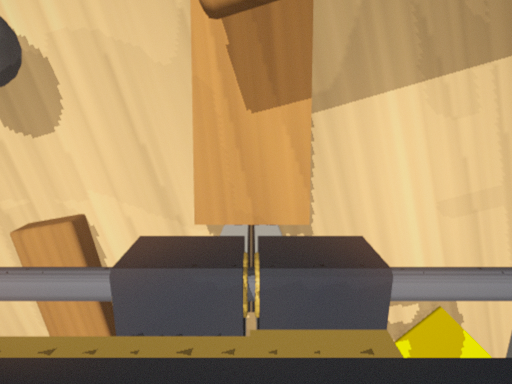

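```bash
python3 -m creep '[[[1,0.1,0,0,0],[1,0.1,0,0,0],[1,0.1,0,0,0],[1,0.1,0,0,0],[1,0.1,0,0,0],[1,0.1,0,0,0],[1,0.05,0,0,0],[1,0,0,0,0],[1,0,0,0,0],[1,0,0,0,0]]]'
python3 -m creep '[[[1,0.05,0,0,0],[1,0,0,0,0],[1,0,0,0,0],[1,0,0,0,0],[1,0,0,0,0],[1,0,0,0,0],[1,0,0,0,0],[1,0,0,0,0],[1,0,0,0,0],[1,0,0,0,0]]]'
```

```text
t: 9.1
tool_pos: [549.4, -51.4, 9.4]
tool_rot: [-0.0, 0.798, 0.602, -0.0]
force: [0.3, -0.2, -0.6]
opening: 0.007
t: 10.35
tool_pos: [550.0, -49.4, 9.4]
tool_rot: [-0.0, 0.798, 0.603, -0.0]
force: [0.4, 0.1, 0.1]
opening: 0.005
```

```bash
python3 -m creep '[[[1,0.02,0,0,0],[1,0.02,0,0,0],[1,0.02,0,0,0],[1,0.02,0,0,0],[1,0,0,0,0],[1,0,0,0,0],[1,0,0,0,0],[1,0,0,0,0],[1,0,0,0,0],[1,0,0,0,0]]]'
```

```text
t: 11.6
tool_pos: [550.9, -46.4, 9.4]
tool_rot: [-0.0, 0.798, 0.603, -0.0]
force: [0.2, 0.5, -0.2]
opening: 0.003
```

```bash
python3 -m creep '[[[1,0.02,0,0,0],[1,0.02,0,0,0],[1,0.01,0,0,0],[1,0,0,0,0],[1,0,0,0,0],[1,0,0,0,0],[1,0,0,0,0],[1,0,0,0,0],[1,0,0,0,0],[1,0,0,0,0]]]'
```

```text
t: 12.85
tool_pos: [551.5, -44.5, 9.5]
tool_rot: [0.0, 0.798, 0.602, -0.0]
force: [0.6, -1.4, 0.4]
opening: 0.002
```

```bash
python3 -m creep '[[[1,0.02,0,0,0],[1,0.01,0,0,0],[1,0,0,0,0],[1,0,0,0,0],[1,0,0,0,0],[1,0,0,0,0],[1,0,0,0,0],[1,0,0,0,0],[1,0,0,0,0],[1,0,0,0,0]]]'
python3 - <<'E'
from h import *
o=env.get_obs();print(o["t"],o["tool_pos"],o["force"])
E
```

```text
t: 14.1
tool_pos: [551.8, -43.4, 9.5]
tool_rot: [0.0, 0.798, 0.602, -0.0]
force: [-1.0, -2.9, 1.1]
opening: 0.004
14.1 [551.76775222 -43.38627155   9.47038856] [-1.00033658 -2.85161122  1.09043634]
```

```bash
python3 -m creep '[[[1,0.02,0,0,0],[1,0.01,0,0,0],[1,0,0,0,0],[1,0,0,0,0],[1,0,0,0,0],[1,0,0,0,0],[1,0,0,0,0],[1,0,0,0,0],[1,0,0,0,0],[1,0,0,0,0]]]'
```

```text
t: 15.35
tool_pos: [552.1, -42.2, 9.5]
tool_rot: [0.0, 0.798, 0.603, -0.0]
force: [-1.1, -4.0, 0.4]
opening: 0.006
```

```bash
python3 -m creep '[[[1,0.02,0,0,0],[1,0,0,0,0],[1,0,0,0,0],[1,0,0,0,0],[1,0,0,0,0],[1,0,0,0,0],[1,0,0,0,0],[1,0,0,0,0],[1,0,0,0,0],[1,0,0,0,0]]]'
```

```text
t: 16.6
tool_pos: [552.3, -41.6, 9.5]
tool_rot: [0.0, 0.798, 0.602, -0.0]
force: [-1.0, -4.4, 0.9]
opening: 0.006
```

```bash
python3 -m creep '[[[1,0.02,0,0,0],[1,0.01,0,0,0],[1,0,0,0,0],[1,0,0,0,0],[1,0,0,0,0],[1,0,0,0,0],[1,0,0,0,0],[1,0,0,0,0],[1,0,0,0,0],[1,0,0,0,0]]]'
```

```text
t: 17.85
tool_pos: [552.4, -41.1, 9.5]
tool_rot: [0.0, 0.798, 0.602, -0.0]
force: [-1.4, -6.7, 1.4]
opening: 0.001
```

```bash
python3 -m creep '[[[1,-0.1,0,0,0],[1,-0.3,0,0,0],[1,-0.5,0,0,0],[1,-0.5,0,-0.5,0],[1,-0.5,0,-0.6,0],[1,-0.5,0,-0.6,0],[1,0,0,-0.6,0],[1,0,0,-0.6,0],[1,0,0,0,0],[1,0,0,0,0]]]'
python3 - <<'E'
from h import *
import pickle
for n in ["scene","side","wrist"]:
    c=env.calibration(n);im,d=env.get_image(n);pickle.dump((c,im,d),open(n+"3.pkl","wb"))
    if n=="scene": im=cv2.resize(im[140:260,220:420],None,fx=4,fy=4,interpolation=cv2.INTER_CUBIC)
    if n=="side": im=cv2.resize(im[110:240,180:310],None,fx=4.6,fy=4.6,interpolation=cv2.INTER_CUBIC)
    save(n+"3",im)
o=env.get_obs();print(o["t"],o["tool_pos"],o["force"])
E
```

```text
t: 19.1
tool_pos: [525.9, -132.3, 125.3]
tool_rot: [-0.0, 0.798, 0.603, 0.0]
force: [-0.0, 0.9, -1.6]
opening: 0.006
19.25 [ 525.64619255 -132.26380482  124.55254355] [-0.37858573 -0.23958079  0.22670295]
```

View pics/scene3.png

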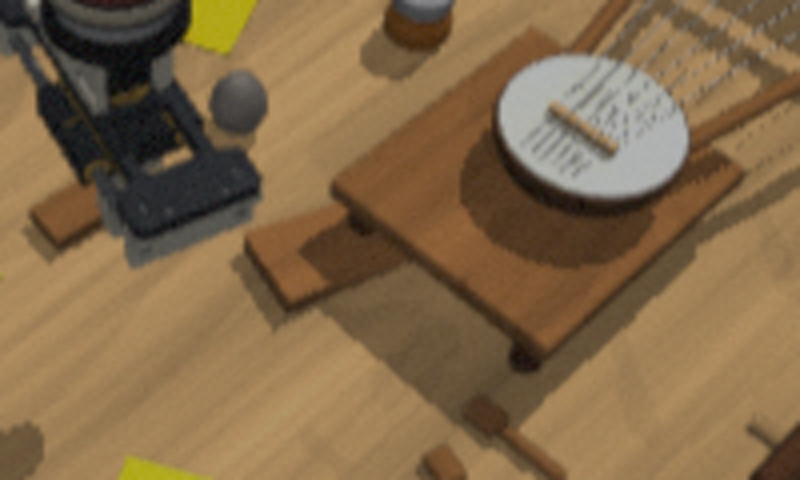

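View pics/side3.png

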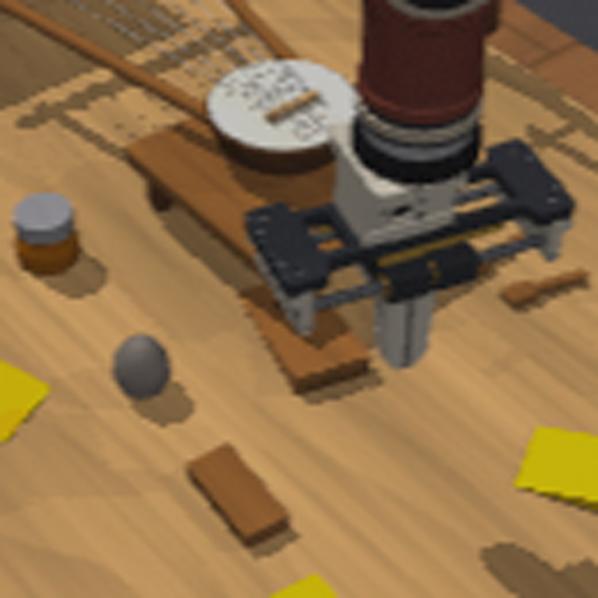

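View pics/wrist3.png

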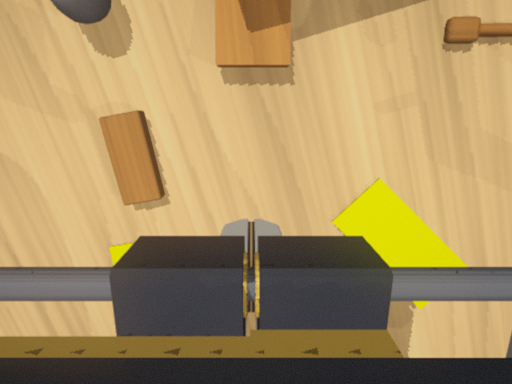

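```bash
python3 -m creep '[[[1,0.3,0,-0.4,0],[1,0.5,0,-0.4,0],[1,0.5,0,-0.2,0],[1,0.5,0,0,0],[1,0.5,0,0,0],[1,0.2,0,0,0],[1,0,0,0,0],[1,0,0,0,0],[1,0,0,0,0],[1,0,0,0,0]]]'
python3 - <<'E'
from h import *
import pickle
o=env.get_obs();print(o["t"],o["tool_pos"],o["force"])
n="wrist";c=env.calibration(n);im,d=env.get_image(n);pickle.dump((c,im,d),open(n+"4.pkl","wb"));save("wrist4",im)
E
```

```text
t: 20.5
tool_pos: [553.6, -37.1, 165.5]
tool_rot: [0.0, 0.798, 0.602, -0.0]
force: [0.1, 0.4, 0.3]
opening: 0.008
20.5 [553.61854753 -37.05325916 165.51095202] [0.05526904 0.39943641 0.27233403]
```

View pics/wrist4.png

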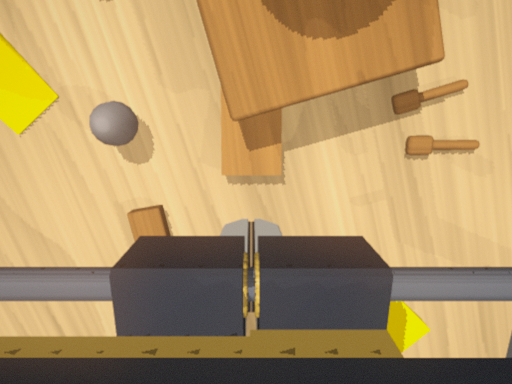

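```bash
python3 - <<'E'
from h import *
import pickle
c,im,d=pickle.load(open("wrist4.pkl","rb"));P=cloud(c,d)
a=cast(c,233,119,63);b=cast(c,443,58,63);e=cast(c,199,0,63);print(a,b,e,np.hypot(*(b-a)[:2]))
for q in [(90,250),(60,240),(50,300),(60,400),(30,230)]: print(q,P[q])
ex=(b-a)/np.linalg.norm(b-a);ey=np.array([-ex[1],ex[0],0]);f=a+20*ex+20*ey;print('press',f)
T=np.array([553.6,-37.05]);u=np.array([.2726,.962]);w=np.array([.962,-.2726]);r=f[:2]-T;print('x',r@u,'y',r@w)
for q in [(222,174),(283,176)]: print(cast(c,*q,20.5))
m=(P[...,2]>58)&(P[...,2]<68)&(d>0); q=P[m]; q=q[(q[:,0]>565)&(q[:,1]<60)&(q[:,0]<720)];A=np.c_[q[:,:2],np.ones(len(q))];k=np.linalg.lstsq(A,q[:,2],rcond=None)[0];print(len(q),k,k@[574,41,1])
E
```

```text
[556.79394419  24.69428026  63.        ] [730.69126106  24.30768111  63.        ] [557.28540603 116.50319793  63.        ] 173.89774659617404
(90, 250) [576.69915106  43.01694186  61.63536387]
(60, 240) [575.2906903   67.11893447  62.22959051]
(50, 300) [622.6543881   60.94980675  64.29943831]
(60, 400) [697.00344796  32.15801769  64.30726269]
(30, 230) [573.95195447  90.29607802  61.93366056]
press [576.83835758  44.64976802  63.        ]
x 84.92995311304927 y 0.08394322982472445
[528.17754604 -24.29223059  20.5       ]
[586.55508935 -43.05000981  20.5       ]
9631 [5.37270128e-04 1.64519257e-02 6.11521833e+01] 62.13510531217235
```

```bash
python3 -m creep '[[[1,0.3,-0.02,0,0],[1,0.5,0,0,0],[1,0.5,0,0,0],[1,0.5,0,0,0],[1,0.28,0,0.3,0],[1,0,0,0.5,0],[1,0,0,0.5,0],[1,0,0,0.5,0],[1,0,0,0.3,0],[1,0,0,0.1,0]]]'
```

```text
t: 21.8
tool_pos: [575.3, 43.9, 76.4]
tool_rot: [-0.0, 0.798, 0.602, -0.001]
force: [-0.2, 0.7, -0.7]
opening: 0.004
```

```bash
python3 -m creep '[[[1,0,0,0.08,0],[1,0,0,0.05,0],[1,0,0,0.03,0],[1,0,0,0,0],[1,0,0,0,0],[1,0,0,0,0],[1,0,0,0,0],[1,0,0,0,0],[1,0,0,0,0],[1,0,0,0,0]]]'
```

```text
t: 23.05
tool_pos: [575.8, 43.9, 71.0]
tool_rot: [0.0, 0.798, 0.603, -0.0]
force: [-0.5, 0.0, -0.1]
opening: 0.007
```

```bash
python3 -m creep '[[[1,0,0,0.05,0],[1,0,0,0.05,0],[1,0,0,0.03,0],[1,0,0,0.03,0],[1,0,0,0,0],[1,0,0,0,0],[1,0,0,0,0],[1,0,0,0,0],[1,0,0,0,0],[1,0,0,0,0]]]'
```

```text
t: 24.3
tool_pos: [575.8, 43.9, 64.7]
tool_rot: [0.0, 0.798, 0.603, -0.0]
force: [0.5, 0.6, -0.3]
opening: 0.002
```

```bash
python3 -m creep '[[[1,0,0,0.02,0],[1,0,0,0.02,0],[1,0,0,0,0],[1,0,0,0,0],[1,0,0,0,0],[1,0,0,0,0],[1,0,0,0,0],[1,0,0,0,0],[1,0,0,0,0],[1,0,0,0,0]]]'
```

```text
t: 25.55
tool_pos: [575.8, 43.9, 63.1]
tool_rot: [0.0, 0.798, 0.603, -0.0]
force: [-1.2, -0.2, 1.5]
opening: 0.005
```

Contact at z≈63, as expected. I'll press a little more.

```bash
python3 -m creep '[[[1,0,0,0.02,0],[1,0,0,0,0],[1,0,0,0,0],[1,0,0,0,0],[1,0,0,0,0],[1,0,0,0,0],[1,0,0,0,0],[1,0,0,0,0],[1,0,0,0,0],[1,0,0,0,0]]]'
```

```text
t: 26.8
tool_pos: [575.8, 43.9, 62.9]
tool_rot: [-0.0, 0.798, 0.603, 0.0]
force: [-2.0, 0.3, 6.1]
opening: 0.008
```

```bash
python3 -m creep '[[[1,0,0,0.02,0],[1,0,0,0,0],[1,0,0,0,0],[1,0,0,0,0],[1,0,0,0,0],[1,0,0,0,0],[1,0,0,0,0],[1,0,0,0,0],[1,0,0,0,0],[1,0,0,0,0]]]'
```

```text
t: 28.05
tool_pos: [575.7, 43.8, 62.8]
tool_rot: [-0.0, 0.798, 0.602, 0.0]
force: [-3.0, 1.2, 10.4]
opening: 0.004
```

The corner is firm: 10 N moved it only about 0.3 mm. I'll lift off and check.

```bash
python3 -m creep '[[[1,0,0,-0.05,0],[1,0,0,-0.2,0],[1,0,0,-0.5,0],[1,0,0,-0.7,0],[1,0,0,-0.7,0],[1,-0.5,0,-0.5,0],[1,-0.8,0,0,0],[1,-0.8,0,0,0],[1,-0.8,0,0,0],[1,-0.5,0,0,0]]]'
python3 -m creep '[[[1,-0.8,0,0,0],[1,-0.8,0,0,0],[1,-0.5,0,0,0],[1,0,0,0,0],[1,0,0,0,0],[1,0,0,0,0],[1,0,0,0,0],[1,0,0,0,0],[1,0,0,0,0],[1,0,0,0,0]]]'
python3 - <<'E'
from h import *
import pickle
for n in ["scene","side"]:
    c=env.calibration(n);im,d=env.get_image(n);pickle.dump((c,im,d),open(n+"5.pkl","wb"))
    b=pickle.load(open(n+"0.pkl","rb"))
    if n=="scene": im=cv2.resize(im[140:260,220:420],None,fx=4,fy=4,interpolation=cv2.INTER_CUBIC)
    if n=="side": im=cv2.resize(im[110:240,180:310],None,fx=4.6,fy=4.6,interpolation=cv2.INTER_CUBIC)
    save(n+"5",im)
    for k in (b,(c,None,d)):
        P=cloud(k[0],k[2]);m=(P[...,2]>56)&(P[...,2]<70)&(P[...,0]>550)&(P[...,0]<735)&(P[...,1]>20)&(P[...,1]<70);q=P[m]
        f=np.linalg.lstsq(np.c_[q[:,:2]-[642,45],np.ones(len(q))],q[:,2],rcond=None)[0];print(n,len(q),f)
o=env.get_obs();print(o["t"],o["tool_pos"],o["force"])
E
```

```text
t: 29.3
tool_pos: [537.1, -90.2, 167.7]
tool_rot: [0.0, 0.799, 0.601, -0.001]
force: [0.4, 0.6, 0.4]
opening: 0.007
t: 30.55
tool_pos: [515.5, -167.7, 167.5]
tool_rot: [0.0, 0.798, 0.603, -0.0]
force: [0.2, 0.6, -1.2]
opening: 0.003
scene 1128 [-7.52824933e-04  4.03843015e-02  6.25758142e+01]
scene 1147 [-1.32082604e-03  4.11967095e-02  6.27548844e+01]
side 457 [2.99651389e-03 3.56690315e-02 6.12324526e+01]
side 67 [ 5.18859145e-03 -7.04954753e-03  6.17263521e+01]
30.65 [ 515.47003697 -167.72776366  167.45110813] [-0.26290632 -0.18177803  0.42689387]
```

View pics/scene5.png

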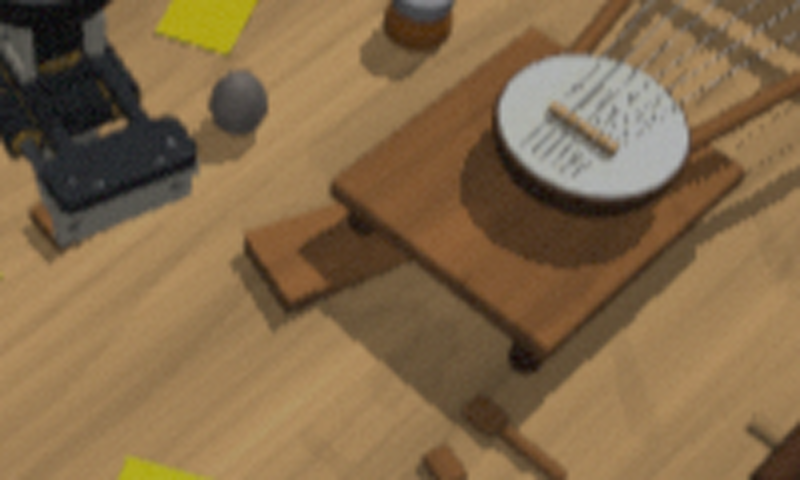

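View pics/side5.png

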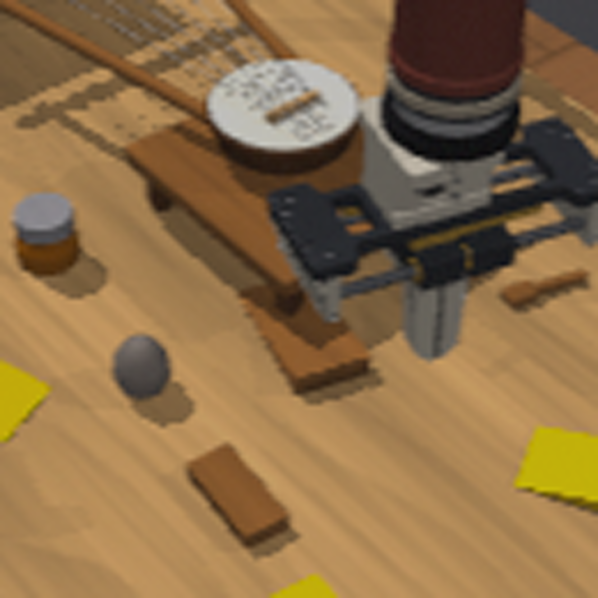

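The wedge sits under the short foot at (360,220) in the scene crop. The board corners have not moved and the bystanders look untouched, so I'm handing in.

```bash
python3 -c "
from rig import env
print(env.hand_in())"
```

```text
the job is handed in; nothing more can be done
None
```

I pushed the brown wedge, thin end first, under the stand's short foot until the push force reached about 6.8 N. That is inside the 5–9 N snug range, with the foot over about x = +19 mm of the wedge. I then backed the arm off and pressed down with the shut fingertips right above that foot. The press reached about 10 N, a bit more than "lightly", and the corner gave only about 0.3 mm, where it tipped at about 3 N before. I lifted clear and handed in at about 31 s.

**Last checks:**
- **Stand:** the scene view shows its corners in the same place and its board slope the same as at the start.
- **Wedge:** it stayed where I left it, both after I backed off and after the press.
- **Bystanders:** those in view in the scene and side crops (egg, block, jar and pegs) look untouched. I did not check the reamer and brush in the last pictures.

**Weak or disagreeing readings:**
- **Side-view slope:** the last slope reading from the side view disagreed with the earlier one. The arm blocked most of the board there (67 points against 457), so I did not rely on it.
- **Corner position:** the first estimates of the board corner differed by about 9 mm between the two fixed cameras. I settled it with the wrist view before pressing.

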